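Put the counting scale into service and load it with the refill cassettes

ROBOT

A 7-joint arm with a two-finger parallel gripper is mounted at the origin on the work surface. World frame = base frame: x ahead of the robot, y to its left, z up, the work surface at z = 0. Lengths are in m, angles in rad, forces in N, time in s.
With the tool pointing down it reaches from about 0.425 to 0.95 m from the base axis. Payload 16.7 kg.
Tool frame: the origin (TCP) lies on the mounting face of the last link; the fingertips stand 199 mm ahead of it and the grasp point (between the pads) lies 180 mm ahead of it; z points along the fingers, y is the line along which they close (so a half turn about z gives the same grasp; the last joint's range is limited). The gripper opens to 94 mm and grips with 3 to 60 N. Pads are 16 mm wide; open, the fingers measure 119 mm over their backs; the gripper's body (75 mm by 177 mm) begins 78 mm behind the grasp point.
Start: joints at [1.03, 0.426, 0.074, 1.606, -0.034, 1.111, -0.067], TCP at [0.257, -0.624, 0.405] pointing down, gripper open.
Joint ranges: [-2.85, 2.85], [-0.5, 2.14], [-1.23, 1.37], [0.21, 2.46], [-1.02, 4.16], [0.16, 2.05], [-2.73, 2.73]. Speed limits (rad/s): [1.89, 1.89, 2.39, 2.39, 3.01, 3.01, 3.01].

INTERFACE

Orientations are given as [roll, pitch, yaw] about the fixed x, y, z axes, in that order (R = Rz(yaw) Ry(pitch) Rx(roll)).
In Python, from plant import * gives the robot as it stands. The module is installed in compiled form; this text tells all that it offers.
- The arm moves only by the shell command python3 -m jog 'ROWS' [OPENING] [FORCE]. ROWS is JSON, a list of rows, each an object of numbers: "x", "y", "z": the shift along the tool's x, y, z as a fraction of full scale; "twist": the turn about the tool's z as a fraction of full scale. In form: [{"x": .., "y": .., "z": .., "twist": ..}, ...]. A call has 1 to 5 rows; each row is the pose to reach, as a shift and turn from the pose commanded when the call began, along the tool's axes at that moment; what a row does not reach only later rows make up. Full scale, the value 1, is 0.25 m for a shift and 90 degrees for a turn. A row lasts 1/8 s, in which the tool goes at most 62.5 mm and 10.7 degrees, less where a joint would pass 70% of its speed; a pose out of reach is approached as far as the arm can. A call with a number of a shift or a turn outside -1 to 1 is refused whole. A call with a gripper value outside its range is refused whole. OPENING is the finger opening in mm, from 0 to 94, set as the call begins (- or left out, the last holds). The fingers move at their own pace and stop on an object; FORCE is the grip in N (left out, the last holds). Time passes only in rows, so rows that repeat a pose let the fingers close. It gives the time, the measured TCP pose, the force, the opening and the grip force at its end, in the units of the state.
- get_obs(): the state, without advancing time (a new reading comes with each control period).
- get_image(name): name is "scene" or "top" or "wrist"; returns a dict with "pixels" (420x560x3 uint8, red, green, blue), "z_map" (420x560 float32, m along the optical axis (not along the pixel's ray), 0 where there is no reading), "fx", "fy", "cx", "cy" (pixels), "R" (3x3) and "t" (3): a world point X has camera coordinates R X + t. Camera axes: x right, y down, z forward; pixel columns grow to the right and rows downward; lengths in m; the calibration is good to about 2 mm. A picture is of the moment at which its call begins.
- sign_off(): hands the job in; it is judged then, once.
The state is a dict: "time_s": time; "joint_positions": joint angles; "qvel": joint speeds; "effort": joint torques, N m; "eef_pos": TCP position; "tool_rot": TCP orientation; "force": force on the tool from outside, world axes, zero at the start; "torque": the same for the moment, N m; "opening": finger opening in m; "grasp_force": force on a finger pad.
Only numpy, scipy, OpenCV 4.12 (cv2) and the standard library are available. Lean on these libraries where they do the work, as an engineer would, in place of code of your own. Each camera call takes 0.05 s, during which the arm holds its last target. There are 200 camera calls.

TASK

Put the counting scale into service: work the wooden wedge back out from under the heavy weighing plate a little at a time, so that the plate comes down gently and flat (neither lift the plate by hand nor let it drop), and put the wedge away lying on its flat underside in the long shallow grey tray. Once the plate is down, unclip every screw cassette from the rail, lifting it against its sprung catch, and stand them all upright side by side on the plate, fully on it. Leave the jar, the tape roll and the screwdriver where they are.

Things in the scene. Friction and masses are not known exactly. Their poses are not given: they have to be found in the camera images.
- scale: Fixed frame of the weighing station. Origin on the table under the centre of the lowered plate. Hinge housing 190 x 28 mm, 30 mm high, along the plate's -y edge (centred at y = -136 mm); a low indicator box 45 x 160 mm, 38 mm high, beyond the plate at x = +145 mm. The plate's free edge is the +y edge, at y = +120 mm.
- plate (a joint): Tilt (rad) of the steel weighing plate (3 kg, 180 mm in x, 240 in y, 14 thick) about its hinge along the scale's x axis at y = -120 mm, z = 8 mm. 0: flat, underside 8 mm and top 22 mm above the table; grows as the +y edge rises. Starts at 0.07 to 0.1, propped by the wedge. Unsupported it falls at about 0.6 rad/s.
- plate_mid (a point): Centre of the plate's top face, turning with the plate; x across (plate +-90 mm), y from the hinge to the free edge (+-120 mm), z out of the top face.
- wedge: Wooden wedge on the table, 140 mm long. Origin: centre of its underside. Along its y: thin end (6 mm high) at -70 mm, rising 0.35 per mm to 37.5 mm high at +20, 40 mm wide; then a grip block 22 mm thick (x), y +20 to +70, 70 mm high. About 65 mm of the taper is under the plate's free edge; pull it out along its +y (8 to 18 N). Plate flat after about 60 mm, wedge clear after 72.
- wedge_tray: Loose shallow open grey tray, 78 (x) x 190 (y) mm outside, 25 mm high, walls and floor 4 to 5 mm. Origin at the centre of its underside, long side along y. The wedge goes in along its length, either way round.
- rail: Fixed aluminium rail, 110 (x) x 310 (y) x 8 mm, origin under its centre. Channel along y: front wall 30 mm high at x = -34 mm, rear wall 20 mm high at +34, sprung catches in black housings (34 mm high) at x = +38 to +54. Stations at y = -112, -37, +37, +112 mm: cassettes stand in the channel 8 mm above the table, flange held down by a sprung roller.
- cassette1: Refill cassette of screws, about 0.25 kg: flange 60 (x) x 52 (y) x 10 mm, body 50 x 52 mm up to 38 mm height, on top a grip rib 14 mm thick (x), 42 mm long (y), from 38 to 70 mm height. Origin: centre of its underside, z up. May be absent. Starts clipped on the rail, rib along the rail; comes off straight up with 6 to 16 N over the first 8 mm.
- cassette2: Another refill cassette, the same as cassette1. May be absent.
- cassette3: Another refill cassette, the same as cassette1. May be absent.
- cassette4: Another refill cassette, the same as cassette1. May be absent.
- jar: Bystander: jar with a red lid, 72 mm across, 85 mm high, origin under its centre; stays where it is.
- tape_roll: Bystander: cardboard tape core, 76 mm across, 48 mm high, origin under its centre; stays where it is.
- screwdriver: Bystander: screwdriver lying on the table beyond the rail; stays where it is.

How it is judged:
By the outcome, as a careful person would: the job done as asked, in the order asked, and still so for the second after the job is handed in, with the robot touching nothing.
Of cassette1, cassette2, cassette3, cassette4 only 2 to 4 are there at a start; the rules pass over those that are not, and their reading is None.
At some moment in a run one of wedge_tray may be knocked a few centimetres aside while the robot is not near it.
Once in a run the grip may slacken for a moment while it holds something.
It also fails if it takes over 210 s, if anything falls off the work surface, if the arm or the gripper's body presses on something with over 40 N, if the wrist force passes 120 N, or if a joint passes its speed limit or range.

## Working session

There is one attempt and no reset: what is moved stays moved. The work goes in short steps, Python scripts to look and compute and a shell command to move; the robot and the scene stay as the last step left them, time stands still between calls to the robot, and variables do not carry over. Pictures are saved under pics/ and viewed, at most 14 in all, crops included, and the job is handed in when it is done.

```bash
mkdir -p pics; cat > h.py <<'E'
from plant import *
import numpy as np, cv2
def cloud(im):
    z=im["z_map"]; v,u=np.mgrid[:z.shape[0],:z.shape[1]]
    c=np.stack([(u-im["cx"])/im["fx"]*z,(v-im["cy"])/im["fy"]*z,z],-1)
    w=(c-im["t"])@im["R"]; w[z==0]=np.nan
    return w
def save(im,n): cv2.imwrite(f"pics/{n}.png",im["pixels"][:,:,::-1])
E
python3 - <<'E'
from h import *
o=get_obs(); print({k:np.round(v,3) for k,v in o.items()})
for n in("scene","top"):
    im=get_image(n); save(im,n); np.savez(f"{n}.npz",**im); print(n,im["fx"],-im["R"].T@im["t"])
E
```

```text
{'time_s': np.float64(0.0), 'joint_positions': array([ 1.03 ,  0.427,  0.074,  1.607, -0.034,  1.111, -0.067]), 'qvel': array([ 0.002,  0.   , -0.001, -0.   ,  0.   ,  0.   ,  0.   ]), 'effort': array([-0.0000e+00, -9.3582e+01,  3.6660e+00, -4.5419e+01, -4.9000e-02,
        2.0000e-02,  0.0000e+00]), 'eef_pos': array([ 0.257, -0.624,  0.404]), 'tool_rot': array([-3.14 ,  0.   ,  0.391]), 'force': array([ 0.508,  0.12 , -0.065]), 'torque': array([-0.032,  0.037,  0.018]), 'grasp_force': np.float64(0.0), 'opening': np.float64(0.094)}
scene 425.127428875903 [1.02597346 0.45722755 1.04564466]
top 401.23427779916 [ 0.44613738 -0.00268945  1.26290373]
```

View pics/top.png

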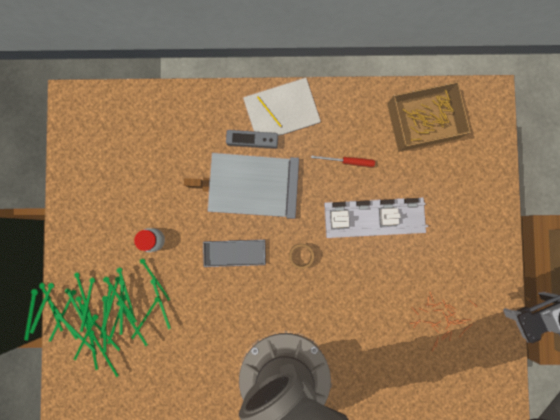

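View pics/scene.png

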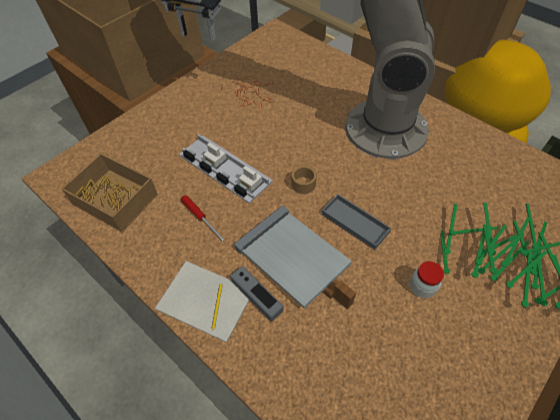

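The top view (world +x up, +y left) shows the plate at about (253,185), with the wedge grip at (193,182). The tray is at (235,253), two cassettes are at (341,219) and (390,217), the jar is at (148,240) and the tape roll at (306,256). Next I measure them.

```bash
python3 - <<'E'
from h import *
im=dict(np.load("top.npz")); w=cloud(im)
def rect(name,c0,c1,r0,r1,z0,z1):
    p=w[r0:r1,c0:c1].reshape(-1,3); p=p[(p[:,2]>z0)&(p[:,2]<z1)]
    r=cv2.minAreaRect(p[:,:2].astype(np.float32)); print(name,len(p),np.round(r[0],4),np.round(r[1],3),round(r[2],1),"z",np.round(np.percentile(p[:,2],[5,50,95]),4))
    return p
p=rect("grip",180,206,172,194,.055,.08)
rect("gripall",180,207,172,194,.02,.08)
p=rect("plate",206,290,150,222,.015,.06)
A=np.c_[p[:,:2],np.ones(len(p))]; print("plane",np.linalg.lstsq(A,p[:,2],rcond=None)[0])
rect("tray",200,270,236,270,.012,.04)
rect("c1rib",328,353,205,230,.065,.09)
rect("c2rib",378,403,205,230,.065,.09)
rect("rail",320,430,195,240,.004,.05)
rect("hinge",284,302,150,222,.026,.04)
rect("indic",222,282,125,152,.03,.045)
rect("tape",290,320,238,272,.035,.06)
rect("jar",130,166,225,255,.07,.1)
for c,r in((400,300),(250,300)): print(w[r,c])
E
```

```text
grip 144 [0.6034 0.2704] [0.05  0.023] 87.4 z [0.0606 0.0712 0.0765]
gripall 221 [0.601  0.2651] [0.038 0.06 ] 0.3 z [0.0334 0.0687 0.075 ]
plate 4719 [0.597  0.1056] [0.265 0.184] 84.9 z [0.0238 0.0343 0.0452]
plane [0.00510996 0.0825688  0.02284644]
tray 283 [0.3881 0.1525] [0.078 0.19 ] 1.1 z [0.0136 0.0251 0.0303]
c1rib 69 [ 0.4886 -0.1725] [0.013 0.041] 4.6 z [0.0754 0.079  0.0827]
c2rib 73 [ 0.4941 -0.325 ] [0.042 0.012] 89.1 z [0.0733 0.0784 0.0824]
rail 3470 [ 0.495  -0.2875] [0.344 0.138] 89.3 z [0.0049 0.0111 0.0468]
hinge 632 [ 0.5886 -0.0256] [0.043 0.19 ] 89.3 z [0.0269 0.0309 0.035 ]
indic 737 [0.7419 0.0948] [0.16  0.046] 85.5 z [0.0344 0.0398 0.0439]
tape 199 [ 0.378  -0.0542] [0.07  0.072] 89.0 z [0.0427 0.0486 0.0535]
jar 387 [0.4321 0.4065] [0.063 0.059] 89.5 z [0.0809 0.0867 0.0898]
[ 0.23588232 -0.36017956  0.0023115 ]
[0.24170264 0.10567835 0.00407295]
```

```bash
cat > go.py <<'E'
import sys
from h import *
# go.py x y zgrasp yaw_deg : shifts in tool units
def go(x,y,z,yaw):
    o=get_obs(); p=o["eef_pos"]; ps=o["tool_rot"][2]
    d=np.array([x,y])-p[:2]; tx=np.array([np.cos(ps),np.sin(ps)]); ty=np.array([np.sin(ps),-np.cos(ps)])
    dy=(yaw-np.degrees(ps)+90)%180-90
    print("at grasp",np.round(p-[0,0,.18],4),"yaw",round(np.degrees(ps),2),"rp",np.round(o["tool_rot"][:2],3),"q7",round(o["joint_positions"][6],2),"t",o["time_s"],"open",round(o["opening"],4),"F",np.round(o["force"],1),"gf",round(o["grasp_force"],1))
    print("x %.4f y %.4f z %.4f twist %.4f"%(d@tx/.25,d@ty/.25,(p[2]-.18-z)/.25,-dy/90))
if len(sys.argv)>4: go(*map(float,sys.argv[1:5]))
E
python3 -m jog '[{"x":0.8,"y":-0.84},{"x":0.8,"y":-0.84},{"x":0.8,"y":-0.84},{"x":0.8,"y":-0.84},{"x":0.8,"y":-0.84}]'
python3 -m jog '[{"x":0.8,"y":-0.84},{"x":0.8,"y":-0.84},{"x":0.8,"y":-0.84},{"x":0.8,"y":-0.84},{"x":0.8,"y":-0.84}]'
python3 -m jog '[{"x":0.8,"y":-0.84},{"x":0.8,"y":-0.84},{"x":0.8,"y":-0.84},{"x":0.8,"y":-0.84},{"x":0.8,"y":-0.84}]'
python3 go.py .603 .27 .2 87.4
```

```text
at grasp [ 0.2571 -0.624   0.224 ] yaw 22.39 rp [-3.14  0.  ] q7 -0.07 t 0.1 open 0.0939 F [ 0.   0.9 -0.6] gf 0.0
x 2.6415 y -2.7792 z 0.0962 twist -0.7223invalid input at $[0]: expected keys x, y, z, twist
invalid input at $[0]: expected keys x, y, z, twist
invalid input at $[0]: expected keys x, y, z, twist
```

All four keys are required.

```bash

python3 -m jog '[{"x":0.8,"y":-0.84,"z":0,"twist":0},{"x":0.8,"y":-0.84,"z":0,"twist":0},{"x":0.8,"y":-0.84,"z":0,"twist":0},{"x":0.8,"y":-0.84,"z":0,"twist":0},{"x":0.8,"y":-0.84,"z":0,"twist":0}]'
python3 -m jog '[{"x":0.8,"y":-0.84,"z":0,"twist":0},{"x":0.8,"y":-0.84,"z":0,"twist":0},{"x":0.8,"y":-0.84,"z":0,"twist":0},{"x":0.8,"y":-0.84,"z":0,"twist":0},{"x":0.8,"y":-0.84,"z":0,"twist":0}]'
python3 -m jog '[{"x":0.8,"y":-0.84,"z":0,"twist":0},{"x":0.8,"y":-0.84,"z":0,"twist":0},{"x":0.8,"y":-0.84,"z":0,"twist":0},{"x":0.8,"y":-0.84,"z":0,"twist":0},{"x":0.8,"y":-0.84,"z":0,"twist":0}]'
python3 go.py .603 .27 .2 87.4
```

```text
time_s: 0.72
eef_pos: [0.3628, -0.351, 0.4047]
tool_rot: [-3.141, -0.0, 0.393]
force: [-0.9, -0.1, -0.6]
opening: 0.094
grasp_force: 0.0
time_s: 1.35
eef_pos: [0.4674, -0.0806, 0.4047]
tool_rot: [-3.141, -0.0, 0.393]
force: [0.5, -0.5, 0.3]
opening: 0.0942
grasp_force: 0.0
time_s: 1.98
eef_pos: [0.5722, 0.1899, 0.4043]
tool_rot: [-3.141, 0.0, 0.393]
force: [0.3, -1.3, -0.1]
opening: 0.0941
grasp_force: 0.0
at grasp [0.5722 0.1899 0.2243] yaw 22.5 rp [-3.141  0.   ] q7 -1.75 t 1.975 open 0.0941 F [ 0.3 -1.3 -0.1] gf 0.0
x 0.2365 y -0.2490 z 0.0972 twist -0.7211
```

```bash

python3 -m jog '[{"x":0.236,"y":-0.249,"z":0,"twist":-0.118},{"x":0.236,"y":-0.249,"z":0,"twist":-0.235},{"x":0.236,"y":-0.249,"z":0,"twist":-0.35},{"x":0.236,"y":-0.249,"z":0,"twist":-0.465},{"x":0.236,"y":-0.249,"z":0,"twist":-0.58}]' 60 20
python3 -m jog '[{"x":0,"y":0,"z":0.1,"twist":-0.1},{"x":0,"y":0,"z":0.1,"twist":-0.141},{"x":0,"y":0,"z":0.1,"twist":-0.141},{"x":0,"y":0,"z":0.1,"twist":-0.141}]'
python3 - <<'E'
from h import *
im=get_image("wrist"); save(im,"w1"); w=cloud(im)
p=w.reshape(-1,3); p=p[(p[:,2]>.06)&(p[:,2]<.08)&(abs(p[:,0]-.6)<.1)&(abs(p[:,1]-.27)<.1)]
print(len(p),cv2.minAreaRect(p[:,:2].astype(np.float32)),np.median(p[:,2]))
E
python3 go.py .603 .27 .045 87.4
```

```text
time_s: 2.6
eef_pos: [0.6027, 0.267, 0.4042]
tool_rot: [-3.141, 0.0, 1.308]
force: [0.5, -0.3, -0.2]
opening: 0.0603
grasp_force: 0.0
time_s: 3.1
eef_pos: [0.6028, 0.267, 0.3799]
tool_rot: [3.141, -0.0, 1.522]
force: [-0.3, 0.5, 0.4]
opening: 0.06
grasp_force: 0.0
1640 ((0.6037829518318176, 0.2696234881877899), (0.050387512892484665, 0.02204223908483982), 86.39327239990234) 0.07009900538826691
at grasp [0.6028 0.267  0.1999] yaw 87.2 rp [ 3.141 -0.   ] q7 -0.84 t 3.15 open 0.0599 F [-0.2 -1.   0.6] gf 0.0
x 0.0120 y 0.0002 z 0.6197 twist -0.0023
```

View pics/w1.png

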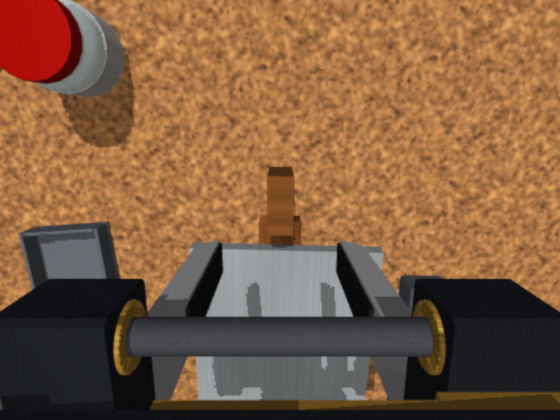

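The wrist view confirms the grip block at (281,205), giving (0.604, 0.270) and yaw −3.6°. I'll descend and grip.

```bash

python3 -m jog '[{"x":0.012,"y":0.004,"z":0.2,"twist":0.009},{"x":0.012,"y":0.004,"z":0.4,"twist":0.009},{"x":0.012,"y":0.004,"z":0.52,"twist":0.009},{"x":0.012,"y":0.004,"z":0.6,"twist":0.009},{"x":0.012,"y":0.004,"z":0.62,"twist":0.009}]'
python3 -m jog '[{"x":0,"y":0,"z":0,"twist":0},{"x":0,"y":0,"z":0,"twist":0},{"x":0,"y":0,"z":0,"twist":0},{"x":0,"y":0,"z":0,"twist":0},{"x":0,"y":0,"z":0,"twist":0}]' 0 40
python3 -m jog '[{"x":0.008,"y":0,"z":0,"twist":0},{"x":0.016,"y":0,"z":0,"twist":0},{"x":0.024,"y":0,"z":0,"twist":0},{"x":0.032,"y":0,"z":0,"twist":0},{"x":0.04,"y":0,"z":0,"twist":0}]'
python3 go.py .603 .27 .045 87.4
```

```text
time_s: 3.78
eef_pos: [0.6039, 0.27, 0.2241]
tool_rot: [-3.141, 0.0, 1.509]
force: [1.4, 0.8, 0.4]
opening: 0.0598
grasp_force: 0.0
time_s: 4.4
eef_pos: [0.6039, 0.27, 0.2251]
tool_rot: [3.141, -0.0, 1.509]
force: [-1.9, -0.7, 6.4]
opening: 0.0219
grasp_force: 40.0
time_s: 5.03
eef_pos: [0.6054, 0.2756, 0.2252]
tool_rot: [-3.142, 0.007, 1.505]
force: [3.5, -3.2, -6.3]
opening: 0.0221
grasp_force: 40.0
at grasp [0.6054 0.2756 0.0452] yaw 86.25 rp [-3.142  0.007] q7 -0.97 t 5.025 open 0.0221 F [ 3.5 -3.2 -6.3] gf 40.0
x -0.0232 y -0.0080 z 0.0009 twist -0.0128
```

```bash

python3 -m jog '[{"x":0.008,"y":0,"z":0,"twist":0},{"x":0.016,"y":0,"z":0,"twist":0},{"x":0.024,"y":0,"z":0,"twist":0},{"x":0.032,"y":0,"z":0,"twist":0},{"x":0.04,"y":0,"z":0,"twist":0}]'
python3 -m jog '[{"x":0.008,"y":0,"z":0,"twist":0},{"x":0.016,"y":0,"z":0,"twist":0},{"x":0.024,"y":0,"z":0,"twist":0},{"x":0.032,"y":0,"z":0,"twist":0},{"x":0.04,"y":0,"z":0,"twist":0}]'
python3 - <<'E'
from h import *
im=get_image("top"); w=cloud(im)
p=w[150:222,214:280].reshape(-1,3); p=p[(p[:,2]>.01)&(p[:,2]<.06)]
A=np.c_[p[:,:2],np.ones(len(p))]; c=np.linalg.lstsq(A,p[:,2],rcond=None)[0]; print(c)
E
python3 go.py .603 .27 .045 87.4
```

```text
time_s: 5.65
eef_pos: [0.6064, 0.2862, 0.2251]
tool_rot: [3.141, 0.006, 1.506]
force: [-3.7, -27.4, 22.6]
opening: 0.0218
grasp_force: 40.0
time_s: 6.28
eef_pos: [0.6072, 0.2961, 0.2252]
tool_rot: [3.14, 0.006, 1.505]
force: [-1.6, -20.5, 14.0]
opening: 0.022
grasp_force: 40.0
[0.00562659 0.05740359 0.0208941 ]
at grasp [0.6071 0.2967 0.0452] yaw 86.29 rp [3.14  0.005] q7 -0.99 t 6.325 open 0.0217 F [  0.3 -20.6  14. ] gf 40.0
x -0.1077 y -0.0094 z 0.0007 twist -0.0123
```

```bash

python3 -m jog '[{"x":0.008,"y":0,"z":0,"twist":0},{"x":0.016,"y":0,"z":0,"twist":0},{"x":0.024,"y":0,"z":0,"twist":0},{"x":0.032,"y":0,"z":0,"twist":0},{"x":0.04,"y":0,"z":0,"twist":0}]'
python3 -m jog '[{"x":0.008,"y":0,"z":0,"twist":0},{"x":0.016,"y":0,"z":0,"twist":0},{"x":0.024,"y":0,"z":0,"twist":0},{"x":0.032,"y":0,"z":0,"twist":0},{"x":0.04,"y":0,"z":0,"twist":0}]'
python3 -m jog '[{"x":0.006,"y":0,"z":0,"twist":0},{"x":0.012,"y":0,"z":0,"twist":0},{"x":0.018,"y":0,"z":0,"twist":0},{"x":0.024,"y":0,"z":0,"twist":0},{"x":0.03,"y":0,"z":0,"twist":0}]'
python3 - <<'E'
from h import *
im=get_image("top"); w=cloud(im)
p=w[150:222,214:280].reshape(-1,3); p=p[(p[:,2]>.01)&(p[:,2]<.06)]
A=np.c_[p[:,:2],np.ones(len(p))]; c=np.linalg.lstsq(A,p[:,2],rcond=None)[0]; print(c)
E
python3 go.py .603 .27 .045 87.4
```

```text
time_s: 6.95
eef_pos: [0.6079, 0.3058, 0.2252]
tool_rot: [3.14, 0.007, 1.505]
force: [-1.0, -26.7, 20.3]
opening: 0.0217
grasp_force: 40.0
time_s: 7.58
eef_pos: [0.6086, 0.3157, 0.2252]
tool_rot: [3.14, 0.007, 1.505]
force: [-2.2, -25.9, 20.4]
opening: 0.0221
grasp_force: 40.0
time_s: 8.2
eef_pos: [0.6091, 0.3231, 0.2252]
tool_rot: [3.14, 0.007, 1.505]
force: [-2.7, -25.5, 17.9]
opening: 0.0219
grasp_force: 40.0
[0.00203652 0.01758755 0.02258365]
at grasp [0.6091 0.3234 0.0452] yaw 86.26 rp [3.14  0.007] q7 -1.02 t 8.25 open 0.022 F [ -0.4 -24.3  16.1] gf 40.0
x -0.2149 y -0.0102 z 0.0006 twist -0.0127
```

```bash

python3 -m jog '[{"x":0.006,"y":0,"z":0,"twist":0},{"x":0.012,"y":0,"z":0,"twist":0},{"x":0.018,"y":0,"z":0,"twist":0},{"x":0.024,"y":0,"z":0,"twist":0},{"x":0.03,"y":0,"z":0,"twist":0}]'
python3 -m jog '[{"x":0.006,"y":0,"z":0,"twist":0},{"x":0.012,"y":0,"z":0,"twist":0},{"x":0.018,"y":0,"z":0,"twist":0},{"x":0.024,"y":0,"z":0,"twist":0},{"x":0.03,"y":0,"z":0,"twist":0}]'
python3 -m jog '[{"x":0.012,"y":0,"z":0,"twist":0},{"x":0.024,"y":0,"z":0,"twist":0},{"x":0.036,"y":0,"z":0,"twist":0},{"x":0.048,"y":0,"z":0,"twist":0},{"x":0.06,"y":0,"z":0,"twist":0}]'
python3 - <<'E'
from h import *
im=get_image("top"); save(im,"t2"); w=cloud(im)
p=w[150:222,214:280].reshape(-1,3); p=p[(p[:,2]>.01)&(p[:,2]<.06)]
A=np.c_[p[:,:2],np.ones(len(p))]; c=np.linalg.lstsq(A,p[:,2],rcond=None)[0]; print(c)
p=w[225:290,180:290].reshape(-1,3); p=p[(p[:,2]>.012)&(p[:,2]<.04)]
print("tray",cv2.minAreaRect(p[:,:2].astype(np.float32)))
E
python3 go.py .603 .27 .045 87.4
```

```text
time_s: 8.88
eef_pos: [0.6096, 0.3306, 0.2252]
tool_rot: [3.14, 0.007, 1.505]
force: [-1.6, -24.4, 17.1]
opening: 0.022
grasp_force: 40.0
time_s: 9.5
eef_pos: [0.6089, 0.3415, 0.2251]
tool_rot: [3.141, 0.001, 1.508]
force: [0.3, -4.1, 4.8]
opening: 0.0221
grasp_force: 4.0
time_s: 10.12
eef_pos: [0.6095, 0.3571, 0.2249]
tool_rot: [3.141, 0.001, 1.509]
force: [-0.3, -4.7, 6.3]
opening: 0.0214
grasp_force: 40.0
[0.00104506 0.00032442 0.0229362 ]
tray ((0.0, 0.0), (0.0, 0.0), 0.0)
at grasp [0.6094 0.3576 0.0449] yaw 86.47 rp [3.141 0.   ] q7 -1.05 t 10.175 open 0.0216 F [ 0.6 -3.   4.6] gf 40.0
x -0.3514 y -0.0040 z -0.0003 twist -0.0103
```

View pics/t2.png

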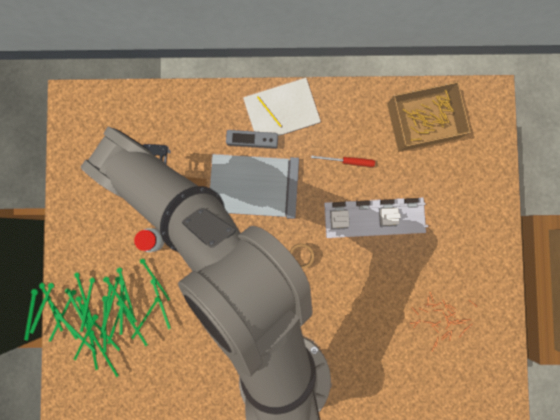

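The plate now reads flat (slope about 0), and the grip slack came and went at t≈9.5 s. The arm hides the tray in this view. I'll lift the wedge clear and look again.

```bash

python3 -m jog '[{"x":0.06,"y":0,"z":0,"twist":0},{"x":0.06,"y":0,"z":-0.1,"twist":0},{"x":0.06,"y":0,"z":-0.25,"twist":0},{"x":0.06,"y":0,"z":-0.4,"twist":0},{"x":0.06,"y":0,"z":-0.4,"twist":0}]'
python3 - <<'E'
from h import *
im=get_image("scene"); save(im,"s2"); w=cloud(im)
p=w.reshape(-1,3); q=p[(p[:,2]>.014)&(p[:,2]<.035)&(abs(p[:,0]-.388)<.09)&(abs(p[:,1]-.1525)<.14)]
print("tray",cv2.minAreaRect(q[:,:2].astype(np.float32)))
im=get_image("wrist"); w=cloud(im); p=w.reshape(-1,3); q=p[(p[:,2]>.09)&(p[:,2]<.20)&(abs(p[:,0]-.61)<.012)&(abs(p[:,1]-.37)<.16)]
for y in np.arange(.2,.44,.01):
    s=q[abs(q[:,1]-y)<.005]
    if len(s): print(round(y,2),len(s),np.round(np.median(s,0),4),np.round(np.ptp(s[:,0]),3))
E
python3 go.py .389 .2 .145 91
```

```text
time_s: 10.8
eef_pos: [0.6105, 0.3729, 0.3294]
tool_rot: [3.137, -0.004, 1.509]
force: [0.1, 0.1, -2.3]
opening: 0.022
grasp_force: 40.0
tray ((0.390238881111145, 0.1501006782054901), (0.08205801248550415, 0.19187317788600922), 1.2607133388519287)
0.27 66 [0.6127 0.274  0.115 ] 0.023
0.28 386 [0.6099 0.2801 0.1171] 0.024
0.29 414 [0.6104 0.29   0.1206] 0.024
0.3 449 [0.6099 0.3001 0.1241] 0.024
0.31 420 [0.6095 0.3095 0.1273] 0.024
0.36 184 [0.6124 0.3642 0.1722] 0.022
0.37 1312 [0.6106 0.3703 0.1724] 0.022
0.38 1754 [0.6079 0.3807 0.1725] 0.024
0.39 1284 [0.6113 0.3901 0.1722] 0.022
0.4 1812 [0.6115 0.3965 0.1517] 0.021
at grasp [0.6101 0.372  0.1455] yaw 86.47 rp [ 3.141 -0.   ] q7 -1.0 t 10.9 open 0.0217 F [ 0.8 -0.2 -2.2] gf 40.0
x -0.7413 y -0.8402 z 0.0021 twist -0.0504
```

View pics/s2.png

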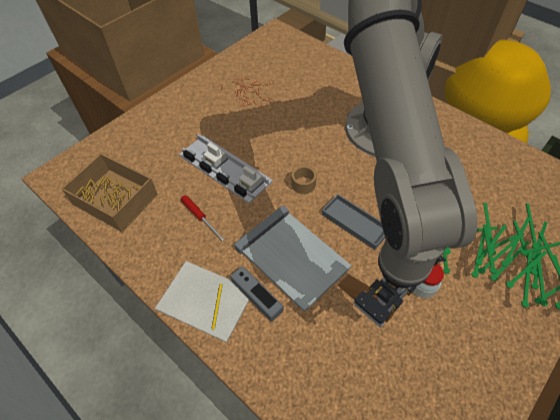

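```bash

python3 -m jog '[{"x":-0.15,"y":-0.17,"z":0,"twist":-0.01},{"x":-0.3,"y":-0.34,"z":0,"twist":-0.02},{"x":-0.45,"y":-0.51,"z":0,"twist":-0.03},{"x":-0.6,"y":-0.68,"z":0,"twist":-0.04},{"x":-0.75,"y":-0.84,"z":0,"twist":-0.052}]'
python3 -m jog '[{"x":0,"y":0,"z":0,"twist":0},{"x":0,"y":0,"z":0,"twist":0}]'
python3 - <<'E'
from h import *
im=get_image("wrist"); w=cloud(im); p=w.reshape(-1,3)
q=p[(p[:,2]>.015)&(p[:,2]<.035)&(abs(p[:,0]-.388)<.09)&(abs(p[:,1]-.1525)<.14)]
if len(q): print("tray",cv2.minAreaRect(q[:,:2].astype(np.float32)),q.min(0),q.max(0))
im=get_image("scene"); w=cloud(im); p=w.reshape(-1,3)
q=p[(p[:,2]>.015)&(p[:,2]<.035)&(abs(p[:,0]-.388)<.09)&(abs(p[:,1]-.1525)<.14)]
print("tray",cv2.minAreaRect(q[:,:2].astype(np.float32)))
E
python3 go.py .3885 .194 .051 91.2
```

```text
time_s: 11.52
eef_pos: [0.3872, 0.1966, 0.3238]
tool_rot: [-3.14, 0.001, 1.591]
force: [0.1, 0.2, 0.2]
opening: 0.0219
grasp_force: 40.0
time_s: 11.78
eef_pos: [0.3893, 0.1979, 0.3247]
tool_rot: [3.141, -0.0, 1.59]
force: [0.6, 1.0, -1.2]
opening: 0.0217
grasp_force: 40.0
tray ((0.3882891535758972, 0.15162011981010437), (0.07809507846832275, 0.1894271820783615), 1.046661376953125) [0.34785471 0.05642809 0.01502371] [0.42679406 0.24694568 0.02687147]
tray ((0.3896530270576477, 0.15026406943798065), (0.08245717734098434, 0.19144006073474884), 0.5375241041183472)
at grasp [0.3896 0.1985 0.1446] yaw 91.16 rp [-3.141e+00 -1.000e-03] q7 -0.79 t 11.875 open 0.0216 F [-0.1  0.9 -2.1] gf 40.0
x -0.0180 y -0.0048 z 0.3744 twist -0.0005
```

```bash

python3 -m jog '[{"x":-0.018,"y":-0.005,"z":0.1,"twist":0},{"x":-0.018,"y":-0.005,"z":0.2,"twist":0},{"x":-0.018,"y":-0.005,"z":0.3,"twist":0},{"x":-0.018,"y":-0.005,"z":0.35,"twist":0},{"x":-0.018,"y":-0.005,"z":0.37,"twist":0}]'
python3 -m jog '[{"x":0,"y":0,"z":0.004,"twist":0},{"x":0,"y":0,"z":0.008,"twist":0},{"x":0,"y":0,"z":0.012,"twist":0}]'
python3 go.py .3885 .194 .048 91.2
```

```text
time_s: 12.5
eef_pos: [0.388, 0.194, 0.2317]
tool_rot: [-3.14, -0.0, 1.591]
force: [0.3, -0.6, -1.2]
opening: 0.0219
grasp_force: 40.0
time_s: 12.88
eef_pos: [0.3881, 0.1935, 0.2296]
tool_rot: [3.141, -0.0, 1.591]
force: [0.3, 0.4, -1.6]
opening: 0.0215
grasp_force: 40.0
at grasp [0.3881 0.1935 0.0496] yaw 91.13 rp [ 3.141 -0.   ] q7 -0.98 t 12.875 open 0.0215 F [ 0.3  0.4 -1.6] gf 40.0
x 0.0019 y 0.0016 z 0.0066 twist -0.0007
```

```bash

python3 -m jog '[{"x":0,"y":0,"z":0.004,"twist":0},{"x":0,"y":0,"z":0.008,"twist":0},{"x":0,"y":0,"z":0.008,"twist":0}]'
python3 -m jog '[{"x":0,"y":0,"z":0.003,"twist":0},{"x":0,"y":0,"z":0.003,"twist":0}]'
python3 -m jog '[{"x":0,"y":0,"z":0.003,"twist":0},{"x":0,"y":0,"z":0.003,"twist":0}]'
```

```text
time_s: 13.25
eef_pos: [0.388, 0.1937, 0.2284]
tool_rot: [3.14, 0.001, 1.591]
force: [-9.6, -7.2, 39.8]
opening: 0.022
grasp_force: 40.0
time_s: 13.5
eef_pos: [0.388, 0.1938, 0.228]
tool_rot: [3.14, 0.001, 1.591]
force: [-13.6, -7.6, 50.8]
opening: 0.0221
grasp_force: 40.0
time_s: 13.75
eef_pos: [0.388, 0.194, 0.2274]
tool_rot: [3.14, 0.001, 1.591]
force: [-13.2, -7.7, 55.7]
opening: 0.0221
grasp_force: 40.0
```

```bash

python3 -m jog '[{"x":0,"y":0,"z":-0.006,"twist":0},{"x":0,"y":0,"z":-0.01,"twist":0},{"x":0,"y":0,"z":-0.012,"twist":0}]'
python3 -m jog '[{"x":0,"y":0,"z":0,"twist":0},{"x":0,"y":0,"z":0,"twist":0},{"x":0,"y":0,"z":0,"twist":0}]' 40
python3 -m jog '[{"x":0,"y":0,"z":-0.1,"twist":0},{"x":0,"y":0,"z":-0.3,"twist":0},{"x":0,"y":0,"z":-0.5,"twist":0},{"x":0,"y":0,"z":-0.6,"twist":0}]'
python3 - <<'E'
from h import *
im=get_image("wrist"); save(im,"w3"); w=cloud(im)
p=w.reshape(-1,3)
q=p[(p[:,2]>.06)&(p[:,2]<.085)&(abs(p[:,0]-.388)<.09)&(abs(p[:,1]-.1925)<.1)]
print("grip",cv2.minAreaRect(q[:,:2].astype(np.float32)),np.median(q[:,2]))
q=p[(p[:,2]>.016)&(p[:,2]<.035)&(abs(p[:,0]-.388)<.09)&(abs(p[:,1]-.1525)<.14)]
print("tray",cv2.minAreaRect(q[:,:2].astype(np.float32)))
E
python3 go.py .4886 -.1725 .2 4
```

```text
time_s: 14.12
eef_pos: [0.3879, 0.1935, 0.2287]
tool_rot: [3.142, -0.0, 1.591]
force: [-0.3, 0.6, -1.3]
opening: 0.0213
grasp_force: 40.0
time_s: 14.5
eef_pos: [0.3879, 0.1935, 0.2287]
tool_rot: [-3.142, -0.0, 1.591]
force: [-0.1, 0.3, -0.7]
opening: 0.0397
grasp_force: 0.0
time_s: 15.0
eef_pos: [0.388, 0.1938, 0.3811]
tool_rot: [3.139, -0.001, 1.591]
force: [-0.2, 0.5, 0.1]
opening: 0.0398
grasp_force: 0.0
grip ((0.3882000744342804, 0.19209973514080048), (0.021988006308674812, 0.04989603906869888), 1.3370612859725952) 0.07409909111807131
tray ((0.38826805353164673, 0.157943457365036), (0.07820550352334976, 0.17584533989429474), 1.1536293029785156)
at grasp [0.3884 0.1942 0.203 ] yaw 91.15 rp [ 3.137e+00 -1.000e-03] q7 -0.69 t 15.05 open 0.0399 F [1.7 1.6 3.5] gf 0.0
x -1.4747 y 0.3713 z 0.0119 twist 0.9684
```

View pics/w3.png

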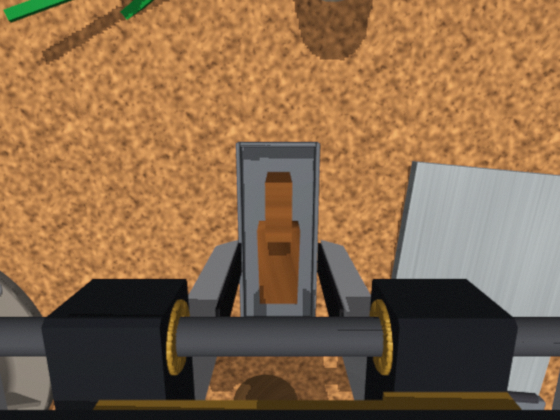

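The wedge lies flat in the tray: grip block at (279,195), block top at z=0.074, as expected with a 4 mm floor. Next are the cassettes.

```bash

python3 -m jog '[{"x":0,"y":0.2,"z":0,"twist":0},{"x":-0.2,"y":0.4,"z":0,"twist":0},{"x":-0.4,"y":0.4,"z":0,"twist":0},{"x":-0.6,"y":0.4,"z":0,"twist":0},{"x":-0.7,"y":0.4,"z":0,"twist":0}]'
python3 -m jog '[{"x":-0.2,"y":0,"z":0,"twist":0},{"x":-0.4,"y":0,"z":0,"twist":0},{"x":-0.6,"y":0,"z":0,"twist":0},{"x":-0.77,"y":0,"z":0,"twist":0},{"x":-0.77,"y":0,"z":0,"twist":0}]'
python3 - <<'E'
from h import *
im=get_image("wrist"); save(im,"w4"); w=cloud(im)
p=w.reshape(-1,3)
for c in((.4886,-.1725),(.4941,-.325)):
  q=p[(p[:,2]>.068)&(p[:,2]<.086)&(abs(p[:,0]-c[0])<.04)&(abs(p[:,1]-c[1])<.05)]
  if len(q): print("rib",len(q),cv2.minAreaRect(q[:,:2].astype(np.float32)),np.median(q[:,2]))
E
python3 go.py .4886 -.1725 .2 91.5
```

```text
time_s: 15.68
eef_pos: [0.4912, 0.0178, 0.3782]
tool_rot: [-3.141, 0.0, 1.588]
force: [-0.1, 0.7, 0.6]
opening: 0.0401
grasp_force: 0.0
time_s: 16.3
eef_pos: [0.4948, -0.1751, 0.378]
tool_rot: [-3.141, 0.0, 1.586]
force: [-0.3, 0.8, -0.1]
opening: 0.0398
grasp_force: 0.0
rib 901 ((0.48894357681274414, -0.17382481694221497), (0.013980026356875896, 0.041290033608675), 2.5630340576171875) 0.07794233410866695
rib 600 ((0.49533677101135254, -0.3266388475894928), (0.01361009106040001, 0.04040546342730522), 1.0295788049697876) 0.07801538834870034
at grasp [ 0.495  -0.173   0.1982] yaw 91.01 rp [-3.141 -0.   ] q7 0.07 t 16.35 open 0.0399 F [-0.5  0.1 -1.1] gf 0.0
x 0.0024 y -0.0256 z -0.0072 twist -0.0055
```

View pics/w4.png

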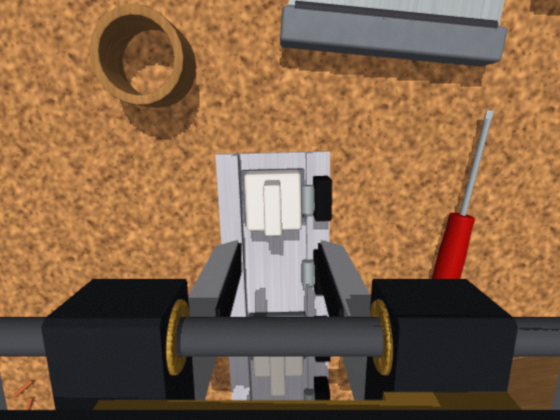

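Wrist view: the near cassette's rib is at (272,205) in image, world (0.489, −0.174), and the rail yaw is about 2.4°.

```bash

python3 -m jog '[{"x":-0.003,"y":-0.024,"z":0.15,"twist":-0.015},{"x":-0.003,"y":-0.024,"z":0.3,"twist":-0.015},{"x":-0.003,"y":-0.024,"z":0.42,"twist":-0.015},{"x":-0.003,"y":-0.024,"z":0.5,"twist":-0.015},{"x":-0.003,"y":-0.024,"z":0.52,"twist":-0.015}]'
python3 -m jog '[{"x":0,"y":0,"z":0,"twist":0},{"x":0,"y":0,"z":0,"twist":0},{"x":0,"y":0,"z":0,"twist":0},{"x":0,"y":0,"z":0,"twist":0},{"x":0,"y":0,"z":0,"twist":0}]' 0 50
python3 -m jog '[{"x":0,"y":0,"z":-0.02,"twist":0},{"x":0,"y":0,"z":-0.04,"twist":0},{"x":0,"y":0,"z":-0.06,"twist":0},{"x":0,"y":0,"z":-0.08,"twist":0},{"x":0,"y":0,"z":-0.1,"twist":0}]'
python3 -m jog '[{"x":0,"y":0,"z":-0.1,"twist":0},{"x":0,"y":0,"z":-0.25,"twist":0},{"x":0,"y":0,"z":-0.4,"twist":0},{"x":0,"y":0,"z":-0.4,"twist":0}]'
python3 - <<'E'
from h import *
im=get_image("wrist"); w=cloud(im); save(im,"w5")
g=get_obs()["eef_pos"]; p=w.reshape(-1,3)
q=p[(p[:,2]>.15)&(p[:,2]<.24)&(abs(p[:,0]-g[0])<.01)&(abs(p[:,1]-g[1])<.04)]
print(len(q),np.percentile(q[:,2],[5,50,95]),q.min(0),q.max(0))
E
python3 go.py .563 .110 .2 85
```

```text
time_s: 16.98
eef_pos: [0.4891, -0.1715, 0.2477]
tool_rot: [-3.14, -0.001, 1.616]
force: [0.0, 0.4, 0.3]
opening: 0.0401
grasp_force: 0.0
time_s: 17.6
eef_pos: [0.4893, -0.1729, 0.2492]
tool_rot: [3.141, 0.0, 1.614]
force: [-3.3, 0.0, 7.6]
opening: 0.0138
grasp_force: 50.0
time_s: 18.23
eef_pos: [0.4896, -0.1728, 0.2744]
tool_rot: [3.14, 0.0, 1.614]
force: [0.1, 0.4, -3.9]
opening: 0.0139
grasp_force: 50.0
time_s: 18.73
eef_pos: [0.4904, -0.1727, 0.3768]
tool_rot: [3.136, 0.002, 1.614]
force: [0.1, 0.1, -3.5]
opening: 0.0138
grasp_force: 50.0
4898 [0.16771312 0.20523438 0.23156444] [ 0.4797365  -0.19228212  0.15001158] [ 0.49970466 -0.14793526  0.23999837]
at grasp [ 0.4897 -0.1728  0.195 ] yaw 92.49 rp [3.138e+00 1.000e-03] q7 0.1 t 18.775 open 0.0134 F [ 0.  -0.4 -3.1] gf 50.0
x 1.1174 y 0.3420 z -0.0202 twist 0.0832
```

```bash

python3 -m jog '[{"x":0.15,"y":0.06,"z":0,"twist":0},{"x":0.35,"y":0.12,"z":0,"twist":0},{"x":0.55,"y":0.18,"z":0,"twist":0},{"x":0.75,"y":0.25,"z":0,"twist":0},{"x":0.8,"y":0.28,"z":0,"twist":0}]'
python3 -m jog '[{"x":0.1,"y":0.03,"z":0,"twist":0.04},{"x":0.2,"y":0.05,"z":0,"twist":0.08},{"x":0.31,"y":0.062,"z":0,"twist":0.083},{"x":0.317,"y":0.062,"z":0,"twist":0.083},{"x":0.317,"y":0.062,"z":0,"twist":0.083}]'
python3 - <<'E'
from h import *
im=get_image("wrist"); w=cloud(im); save(im,"w6"); p=w.reshape(-1,3)
q=p[(p[:,2]>.012)&(p[:,2]<.03)&(p[:,1]>.0)&(p[:,1]<.3)&(p[:,0]>.48)&(p[:,0]<.71)]
print(cv2.minAreaRect(q[:,:2].astype(np.float32)),np.median(q[:,2]), q[:,1].max())
E
python3 go.py .563 .110 .083 85
```

```text
time_s: 19.4
eef_pos: [0.5506, 0.0336, 0.3727]
tool_rot: [-3.141, -0.002, 1.619]
force: [-0.4, 0.2, -2.2]
opening: 0.0137
grasp_force: 50.0
time_s: 20.02
eef_pos: [0.5625, 0.1091, 0.3729]
tool_rot: [-3.141, 0.0, 1.484]
force: [0.2, 0.3, -3.5]
opening: 0.0138
grasp_force: 50.0
((0.5990809798240662, 0.11027716100215912), (0.22831891477108002, 0.18068848550319672), 85.84100341796875) 0.02208894670333926 0.23059614001856765
at grasp [0.5626 0.1088 0.1931] yaw 84.98 rp [-3.141e+00  1.000e-03] q7 -0.62 t 20.075 open 0.0136 F [-0.2  1.2 -2.4] gf 50.0
x 0.0050 y 0.0013 z 0.4403 twist -0.0003
```

View pics/w6.png

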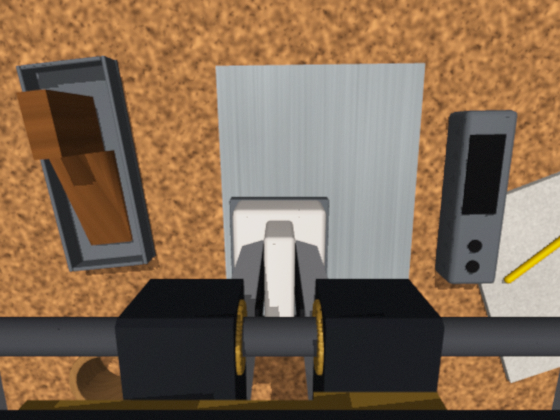

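The held cassette (280,250) is level above the plate's near half, and the wedge is still in the tray at (85,165). I'll lower it now.

```bash

python3 -m jog '[{"x":0,"y":0,"z":0.15,"twist":0},{"x":0,"y":0,"z":0.3,"twist":0},{"x":0,"y":0,"z":0.38,"twist":0},{"x":0,"y":0,"z":0.41,"twist":0},{"x":0,"y":0,"z":0.42,"twist":0}]'
python3 -m jog '[{"x":0,"y":0,"z":0.004,"twist":0},{"x":0,"y":0,"z":0.008,"twist":0},{"x":0,"y":0,"z":0.012,"twist":0},{"x":0,"y":0,"z":0.012,"twist":0}]'
python3 -m jog '[{"x":0,"y":0,"z":0.003,"twist":0},{"x":0,"y":0,"z":0.003,"twist":0}]'
python3 go.py .563 .110 .083 85
```

```text
time_s: 20.7
eef_pos: [0.5628, 0.1098, 0.2691]
tool_rot: [3.141, -0.0, 1.484]
force: [0.1, -0.1, -1.9]
opening: 0.0136
grasp_force: 50.0
time_s: 21.2
eef_pos: [0.5625, 0.1099, 0.2658]
tool_rot: [3.141, -0.0, 1.484]
force: [0.7, 0.3, -3.5]
opening: 0.0137
grasp_force: 50.0
time_s: 21.45
eef_pos: [0.5625, 0.1099, 0.2649]
tool_rot: [-3.142, -0.0, 1.484]
force: [-0.1, -0.1, -2.4]
opening: 0.0137
grasp_force: 50.0
at grasp [0.5625 0.1099 0.0849] yaw 85.03 rp [-3.142 -0.   ] q7 -0.72 t 21.45 open 0.0137 F [-0.1 -0.1 -2.4] gf 50.0
x 0.0004 y 0.0020 z 0.0077 twist 0.0003
```

```bash

python3 -m jog '[{"x":0,"y":0,"z":0.003,"twist":0},{"x":0,"y":0,"z":0.003,"twist":0}]'
python3 -m jog '[{"x":0,"y":0,"z":0.002,"twist":0},{"x":0,"y":0,"z":0.002,"twist":0}]'
```

```text
time_s: 21.7
eef_pos: [0.5625, 0.1099, 0.2641]
tool_rot: [-3.141, -0.0, 1.484]
force: [-1.0, 0.2, -2.8]
opening: 0.0139
grasp_force: 50.0
time_s: 21.95
eef_pos: [0.5625, 0.1099, 0.2636]
tool_rot: [-3.142, -0.0, 1.484]
force: [-0.7, 0.5, -3.5]
opening: 0.0138
grasp_force: 50.0
```

```bash

python3 -m jog '[{"x":0,"y":0,"z":0.002,"twist":0},{"x":0,"y":0,"z":0.002,"twist":0}]'
python3 -m jog '[{"x":0,"y":0,"z":0.002,"twist":0},{"x":0,"y":0,"z":0.002,"twist":0}]'
```

```text
time_s: 22.2
eef_pos: [0.5625, 0.11, 0.2633]
tool_rot: [3.141, -0.0, 1.484]
force: [-0.4, -0.9, -1.2]
opening: 0.0135
grasp_force: 50.0
time_s: 22.45
eef_pos: [0.5625, 0.1101, 0.2633]
tool_rot: [3.141, 0.0, 1.484]
force: [-4.5, -2.1, 9.4]
opening: 0.0135
grasp_force: 50.0
```

```bash

python3 -m jog '[{"x":0,"y":0,"z":-0.001,"twist":0},{"x":0,"y":0,"z":-0.001,"twist":0},{"x":0,"y":0,"z":-0.001,"twist":0},{"x":0,"y":0,"z":-0.001,"twist":0}]' 40
python3 -m jog '[{"x":0,"y":0,"z":-0.1,"twist":0},{"x":0,"y":0,"z":-0.3,"twist":0},{"x":0,"y":0,"z":-0.45,"twist":0},{"x":0,"y":0,"z":-0.47,"twist":0}]'
python3 - <<'E'
from h import *
im=get_image("wrist"); w=cloud(im); p=w.reshape(-1,3)
q=p[(p[:,2]>.085)&(p[:,2]<.1)&(abs(p[:,0]-.5625)<.04)&(abs(p[:,1]-.11)<.05)]
print(cv2.minAreaRect(q[:,:2].astype(np.float32)),np.median(q[:,2]))
E
python3 go.py .4953 -.3263 .2 92.4
```

```text
time_s: 22.95
eef_pos: [0.5625, 0.1099, 0.2629]
tool_rot: [3.142, -0.0, 1.484]
force: [0.1, -0.4, -1.4]
opening: 0.0401
grasp_force: 0.0
time_s: 23.45
eef_pos: [0.563, 0.1102, 0.383]
tool_rot: [3.138, -0.001, 1.484]
force: [-1.0, -0.6, 0.0]
opening: 0.04
grasp_force: 0.0
((0.5625354051589966, 0.10887791216373444), (0.04179772734642029, 0.013464235700666904), 85.08336639404297) 0.09194403510510832
at grasp [0.5627 0.11   0.202 ] yaw 85.01 rp [ 3.139 -0.   ] q7 -0.62 t 23.5 open 0.04 F [-0.2 -0.1 -0.5] gf 0.0
x -1.7619 y -0.1170 z 0.0080 twist -0.0821
```

```bash

python3 -m jog '[{"x":-0.2,"y":-0.02,"z":0,"twist":0},{"x":-0.45,"y":-0.04,"z":0,"twist":0},{"x":-0.7,"y":-0.06,"z":0,"twist":0},{"x":-0.88,"y":-0.06,"z":0,"twist":0},{"x":-0.88,"y":-0.06,"z":0,"twist":0}]'
python3 -m jog '[{"x":-0.2,"y":-0.02,"z":0,"twist":-0.02},{"x":-0.45,"y":-0.04,"z":0,"twist":-0.04},{"x":-0.7,"y":-0.057,"z":0,"twist":-0.082},{"x":-0.88,"y":-0.057,"z":0,"twist":-0.082},{"x":-0.88,"y":-0.057,"z":0,"twist":-0.082}]'
python3 - <<'E'
from h import *
im=get_image("wrist"); save(im,"w7"); w=cloud(im)
p=w.reshape(-1,3)
q=p[(p[:,2]>.068)&(p[:,2]<.086)&(abs(p[:,0]-.495)<.04)&(abs(p[:,1]+.327)<.05)]
print("rib",len(q),cv2.minAreaRect(q[:,:2].astype(np.float32)),np.median(q[:,2]))
E
python3 go.py .4953 -.3263 .068 92.4
```

```text
time_s: 24.12
eef_pos: [0.5276, -0.1117, 0.379]
tool_rot: [-3.139, 0.001, 1.478]
force: [0.7, 1.0, 0.3]
opening: 0.0399
grasp_force: 0.0
time_s: 24.75
eef_pos: [0.4944, -0.3286, 0.3788]
tool_rot: [-3.14, -0.001, 1.609]
force: [0.3, 0.1, -0.4]
opening: 0.0397
grasp_force: 0.0
rib 880 ((0.4951229691505432, -0.32615405321121216), (0.01306171715259552, 0.04170360788702965), 2.476466655731201) 0.07798040205224879
at grasp [ 0.4951 -0.3262  0.1991] yaw 92.32 rp [-3.14e+00 -1.00e-03] q7 0.33 t 24.8 open 0.04 F [ 0.1  0.2 -0.1] gf 0.0
x -0.0003 y 0.0007 z 0.5243 twist -0.0009
```

View pics/w7.png

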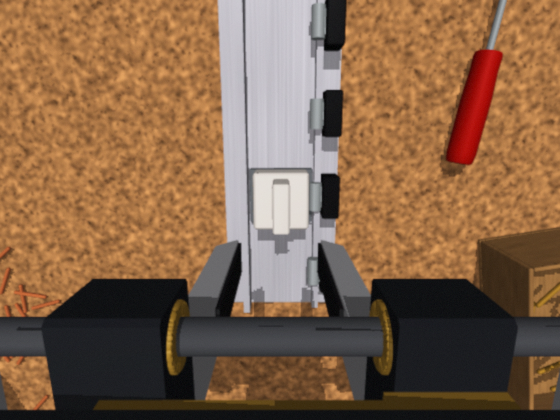

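Only one cassette is left, its rib at (281,205) and aligned with the tool. The other three stations are empty. I'll grip it and lift.

```bash

python3 -m jog '[{"x":0,"y":0,"z":0.15,"twist":0},{"x":0,"y":0,"z":0.3,"twist":0},{"x":0,"y":0,"z":0.42,"twist":0},{"x":0,"y":0,"z":0.5,"twist":0},{"x":0,"y":0,"z":0.522,"twist":0}]'
python3 -m jog '[{"x":0,"y":0,"z":0,"twist":0},{"x":0,"y":0,"z":0,"twist":0},{"x":0,"y":0,"z":0,"twist":0},{"x":0,"y":0,"z":0,"twist":0},{"x":0,"y":0,"z":0,"twist":0}]' 0 50
python3 -m jog '[{"x":0,"y":0,"z":-0.02,"twist":0},{"x":0,"y":0,"z":-0.04,"twist":0},{"x":0,"y":0,"z":-0.06,"twist":0},{"x":0,"y":0,"z":-0.08,"twist":0},{"x":0,"y":0,"z":-0.1,"twist":0}]'
python3 -m jog '[{"x":0,"y":0,"z":-0.1,"twist":0},{"x":0,"y":0,"z":-0.25,"twist":0},{"x":0,"y":0,"z":-0.42,"twist":0},{"x":0,"y":0,"z":-0.42,"twist":0},{"x":0,"y":0,"z":-0.42,"twist":0}]'
python3 go.py .631 .104 .2 85
```

```text
time_s: 25.42
eef_pos: [0.4955, -0.3247, 0.2489]
tool_rot: [-3.14, -0.001, 1.614]
force: [0.4, 0.9, -0.3]
opening: 0.0401
grasp_force: 0.0
time_s: 26.05
eef_pos: [0.4953, -0.3261, 0.2506]
tool_rot: [3.141, 0.001, 1.612]
force: [-2.2, 0.0, 7.1]
opening: 0.0137
grasp_force: 50.0
time_s: 26.68
eef_pos: [0.4956, -0.3259, 0.2757]
tool_rot: [3.14, 0.0, 1.613]
force: [-0.3, -0.7, -4.1]
opening: 0.0138
grasp_force: 50.0
time_s: 27.3
eef_pos: [0.4952, -0.3258, 0.3796]
tool_rot: [3.141, 0.0, 1.613]
force: [-0.4, -0.2, -3.6]
opening: 0.0134
grasp_force: 50.0
at grasp [ 0.4952 -0.3258  0.1996] yaw 92.41 rp [3.141 0.   ] q7 0.33 t 27.3 open 0.0134 F [-0.4 -0.2 -3.6] gf 50.0
x 1.6947 y 0.6150 z -0.0015 twist 0.0824
```

```bash

python3 -m jog '[{"x":0.2,"y":0.08,"z":0,"twist":0},{"x":0.42,"y":0.16,"z":0,"twist":0},{"x":0.64,"y":0.24,"z":0,"twist":0},{"x":0.84,"y":0.305,"z":0,"twist":0},{"x":0.84,"y":0.305,"z":0,"twist":0}]'
python3 -m jog '[{"x":0.2,"y":0.08,"z":0,"twist":0.03},{"x":0.42,"y":0.16,"z":0,"twist":0.06},{"x":0.64,"y":0.24,"z":0,"twist":0.082},{"x":0.855,"y":0.31,"z":0,"twist":0.082},{"x":0.855,"y":0.31,"z":0,"twist":0.082}]'
python3 -m jog '[{"x":0,"y":0,"z":0,"twist":0},{"x":0,"y":0,"z":0,"twist":0}]'
python3 go.py .631 .104 .087 85
```

```text
time_s: 27.92
eef_pos: [0.5632, -0.1082, 0.3789]
tool_rot: [-3.141, -0.002, 1.62]
force: [0.2, -0.6, -4.1]
opening: 0.0137
grasp_force: 50.0
time_s: 28.55
eef_pos: [0.631, 0.1086, 0.3786]
tool_rot: [-3.14, -0.002, 1.49]
force: [0.0, -0.3, -3.4]
opening: 0.0135
grasp_force: 50.0
time_s: 28.8
eef_pos: [0.6311, 0.1022, 0.3794]
tool_rot: [-3.141, 0.001, 1.482]
force: [0.6, -1.0, -3.6]
opening: 0.0139
grasp_force: 50.0
at grasp [0.6311 0.1022 0.1994] yaw 84.91 rp [-3.141e+00  1.000e-03] q7 -0.6 t 28.8 open 0.0139 F [ 0.6 -1.  -3.6] gf 50.0
x 0.0071 y -0.0010 z 0.4495 twist -0.0010
```

```bash

python3 -m jog '[{"x":0.006,"y":0,"z":0.15,"twist":0},{"x":0.006,"y":0,"z":0.3,"twist":0},{"x":0.006,"y":0,"z":0.4,"twist":0},{"x":0.006,"y":0,"z":0.44,"twist":0},{"x":0.006,"y":0,"z":0.448,"twist":0}]'
python3 -m jog '[{"x":0,"y":0,"z":0.002,"twist":0},{"x":0,"y":0,"z":0.004,"twist":0},{"x":0,"y":0,"z":0.004,"twist":0}]'
python3 -m jog '[{"x":0,"y":0,"z":0.002,"twist":0},{"x":0,"y":0,"z":0.002,"twist":0}]'
python3 -m jog '[{"x":0,"y":0,"z":0.002,"twist":0},{"x":0,"y":0,"z":0.002,"twist":0}]'
```

```text
time_s: 29.42
eef_pos: [0.6313, 0.1048, 0.268]
tool_rot: [-3.141, 0.0, 1.483]
force: [-0.4, -0.1, -3.0]
opening: 0.0135
grasp_force: 50.0
time_s: 29.8
eef_pos: [0.6313, 0.1055, 0.2675]
tool_rot: [3.141, -0.0, 1.484]
force: [-0.9, -0.1, -3.2]
opening: 0.0134
grasp_force: 50.0
time_s: 30.05
eef_pos: [0.6312, 0.1055, 0.2665]
tool_rot: [3.142, -0.0, 1.484]
force: [-0.4, 0.5, -3.0]
opening: 0.014
grasp_force: 50.0
time_s: 30.3
eef_pos: [0.6312, 0.1055, 0.2659]
tool_rot: [-3.141, -0.0, 1.484]
force: [0.4, -0.4, -3.0]
opening: 0.0139
grasp_force: 50.0
```

```bash

python3 -m jog '[{"x":0,"y":0,"z":0.003,"twist":0},{"x":0,"y":0,"z":0.003,"twist":0}]'
python3 -m jog '[{"x":0,"y":0,"z":0.002,"twist":0},{"x":0,"y":0,"z":0.002,"twist":0}]'
```

```text
time_s: 30.55
eef_pos: [0.6312, 0.1054, 0.2651]
tool_rot: [-3.141, -0.0, 1.484]
force: [0.4, 0.3, -4.1]
opening: 0.0134
grasp_force: 50.0
time_s: 30.8
eef_pos: [0.6312, 0.1055, 0.2647]
tool_rot: [3.142, -0.0, 1.484]
force: [0.4, -0.1, -4.0]
opening: 0.0135
grasp_force: 50.0
```

```bash

python3 -m jog '[{"x":0,"y":0,"z":0.002,"twist":0},{"x":0,"y":0,"z":0.002,"twist":0}]'
python3 -m jog '[{"x":0,"y":0,"z":0.002,"twist":0},{"x":0,"y":0,"z":0.002,"twist":0}]'
```

```text
time_s: 31.05
eef_pos: [0.6312, 0.1056, 0.2647]
tool_rot: [3.141, 0.0, 1.484]
force: [-3.0, -0.8, 5.1]
opening: 0.0135
grasp_force: 50.0
time_s: 31.3
eef_pos: [0.6311, 0.1056, 0.2646]
tool_rot: [3.141, 0.0, 1.484]
force: [-7.5, -1.2, 13.0]
opening: 0.0137
grasp_force: 50.0
```

The cassette is on the plate. I'll release it, retreat well clear and inspect.

```bash

python3 -m jog '[{"x":0,"y":0,"z":-0.003,"twist":0},{"x":0,"y":0,"z":-0.003,"twist":0},{"x":0,"y":0,"z":-0.003,"twist":0},{"x":0,"y":0,"z":-0.003,"twist":0}]' 40
python3 -m jog '[{"x":0,"y":0,"z":-0.1,"twist":0},{"x":0,"y":0,"z":-0.3,"twist":0},{"x":0,"y":0,"z":-0.5,"twist":0},{"x":0,"y":0,"z":-0.6,"twist":0},{"x":0,"y":0,"z":-0.6,"twist":0}]'
python3 -m jog '[{"x":-0.2,"y":0,"z":0,"twist":0},{"x":-0.4,"y":0,"z":0,"twist":0},{"x":-0.6,"y":0,"z":0,"twist":0},{"x":-0.8,"y":0,"z":0,"twist":0},{"x":-1,"y":0,"z":0,"twist":0}]'
python3 -m jog '[{"x":-0.2,"y":0,"z":0,"twist":0},{"x":-0.4,"y":0,"z":0,"twist":0},{"x":-0.6,"y":0,"z":0,"twist":0},{"x":-0.8,"y":0,"z":0,"twist":0},{"x":-0.8,"y":0,"z":0,"twist":0}]'
python3 - <<'E'
from h import *
im=get_image("top"); save(im,"t3"); w=cloud(im); p=w.reshape(-1,3)
for n,c,z in(("c1",(.5625,.11),.092),("c2",(.631,.1055),.092),("wedge",(.388,.192),.074)):
  q=p[(abs(p[:,2]-z)<.008)&(abs(p[:,0]-c[0])<.03)&(abs(p[:,1]-c[1])<.05)]
  print(n,len(q),cv2.minAreaRect(q[:,:2].astype(np.float32)),np.median(q[:,2]))
q=p[(p[:,2]>.014)&(p[:,2]<.035)&(abs(p[:,0]-.388)<.09)&(abs(p[:,1]-.1525)<.14)]
print("tray",cv2.minAreaRect(q[:,:2].astype(np.float32)))
q=p[(p[:,2]>.01)&(p[:,2]<.03)&(abs(p[:,0]-.597)<.1)&(p[:,1]>.0)&(p[:,1]<.24)]
print("plate",np.linalg.lstsq(np.c_[q[:,:2],np.ones(len(q))],q[:,2],rcond=None)[0])
E
```

```text
time_s: 31.8
eef_pos: [0.6312, 0.1054, 0.2644]
tool_rot: [-3.142, -0.0, 1.484]
force: [0.8, 0.1, 0.3]
opening: 0.0399
grasp_force: 0.0
time_s: 32.42
eef_pos: [0.6315, 0.1056, 0.4165]
tool_rot: [3.138, -0.001, 1.484]
force: [-1.1, -0.1, -0.5]
opening: 0.0399
grasp_force: 0.0
time_s: 33.05
eef_pos: [0.6089, -0.1453, 0.4132]
tool_rot: [-3.14, -0.0, 1.484]
force: [0.9, 0.4, -1.2]
opening: 0.0399
grasp_force: 0.0
time_s: 33.67
eef_pos: [0.5905, -0.3475, 0.4122]
tool_rot: [-3.139, 0.0, 1.478]
force: [-0.7, 0.8, 0.0]
opening: 0.0402
grasp_force: 0.0
c1 71 ((0.5619624853134155, 0.10898077487945557), (0.03840894252061844, 0.014326747506856918), 86.18948364257812) 0.09316339746629242
c2 71 ((0.6301939487457275, 0.10588525235652924), (0.039421871304512024, 0.013734222389757633), 86.39196014404297) 0.09293537008790355
wedge 123 ((0.38721975684165955, 0.19305481016635895), (0.04894961416721344, 0.020790016278624535), 89.80589294433594) 0.07564804370903526
tray ((0.3881402015686035, 0.15261918306350708), (0.07806608080863953, 0.19045227766036987), 1.1471407413482666)
plate [1.93199369e-03 6.26371090e-05 2.24909769e-02]
```

View pics/t3.png

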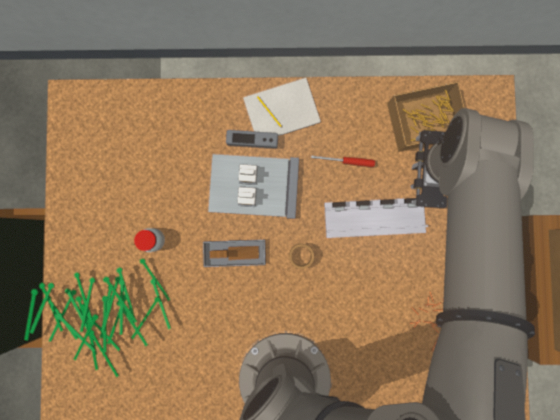

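The top view shows both cassettes upright on the flat plate at (247,173) and (247,196). The wedge is in the tray at (235,253), the rail is empty, and the jar, tape roll and screwdriver haven't moved.

```bash
python3 -c "
from plant import *
print(sign_off())"
```

```text
the job is handed in; nothing more can be done
None
```

I handed the job in at about 34 s: the plate came down flat, the wedge lies flat in the grey tray, and the two cassettes that were present stand upright side by side on the plate; the jar, tape roll and screwdriver look unmoved.

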